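# Put the red chopping board away in its slot

### The arm

A 7-joint arm with a two-finger parallel gripper is mounted at the origin on the work surface. World frame = base frame: x ahead of the robot, y to its left, z up, the work surface at z = 0. Lengths are in m, angles in rad, forces in N, time in s.
With the tool pointing down it reaches from about 0.4 to 0.875 m from the base axis. Payload 6.5 kg.
Tool frame: the origin (TCP) lies midway between the tips of the shut fingers; the grasp point (between the pads) lies 19 mm behind it; y points along the fingers, z is the direction in which the jaws open and shut, and the axes are right-handed (so a half turn about y gives the same grasp; the last joint's range is limited). The gripper opens to 85 mm and grips with 20 to 120 N. Pads are 22 mm wide; open, the fingers measure 114 mm over their backs; the gripper's body (76 mm by 85 mm) begins 54 mm behind the grasp point. The pads swing forward as they close: fully open they stand 13 mm farther back than shut.
Start: joints at [-0.066, 0.536, -0.004, 1.538, 0.003, 1.067, -0.071], TCP at [0.65, 0, 0.231] pointing down, gripper open.
Joint ranges: [-2.7, 2.7], [-0.37, 2.16], [-1.27, 1.26], [0.24, 2.4], [-1.31, 4.45], [0.19, 1.91], [-2.76, 2.76]. Speed limits (rad/s): [2.39, 2.39, 3.14, 3.14, 3.14, 3.14, 3.14].

### API

Orientations are given as a unit quaternion [x, y, z, w].
In Python, from bench import arm, vision, finish_job gives the robot as it stands. The module is installed in compiled form; this text tells all that it offers.
- The arm moves only by the tool servo_tool, never from a script. Its argument "increments" is text: rows parted by semicolons, each of 5 numbers parted by spaces: the finger opening in m, from 0 to 0.0854, then the shift along the tool's x, y, z in m, then the turn about the tool's y in degrees. A call has exactly 8 rows; each row is the pose to reach, as a shift and turn from the pose commanded when the call began, along the tool's axes at that moment; what a row does not reach only later rows make up. A row lasts 1/8 s, in which the tool goes at most 62.5 mm and 10.7 degrees, less where a joint would pass 70% of its speed; a pose out of reach is approached as far as the arm can. A call with a gripper value outside its range is refused whole. The fingers move at their own pace and stop on an object; "squeeze" is the grip in N (left out, the last holds). Time passes only in rows, so rows that repeat a pose let the fingers close, or fill a call up. It gives the time, the measured TCP pose, the force and the opening at its end, in the units of the state.
- arm.observe(): the state, without advancing time (a new reading comes with each control period).
- vision.camera(name): name is "scene" or "side" or "wrist"; returns a dict with "frame" (480x640x3 uint8, blue, green, red), "range_z" (480x640 float32, m along the optical axis (not along the pixel's ray), 0 where there is no reading), "K" (3x3 intrinsics, pixels), "R" (3x3) and "t" (3): a world point X has camera coordinates R X + t. Camera axes: x right, y down, z forward; pixel columns grow to the right and rows downward; lengths in m; the calibration is good to about 2 mm. A picture is of the moment at which its call begins.
- finish_job(): hands the job in, once; it reports no verdict.
Trained networks look in the newest picture that a camera, given by its name, has taken for a name from the list of things; names that differ only in an ending like _2 or _b are one class to them, and where a whole thing is asked for, a point or a joint stands for the part that bears it (a point fixed in the world has none). Each returns a list of dicts, best first, with "score" (0 to 1); they miss things now and then, are a little off and sometimes report something else, mostly with a low value. They report only what shows in the picture. A call takes as long as a camera call.
- vision.outline_of(target, camera): "mask" (480x640 bool, what is visible of it) and "rect" ([left, top, width, height] as shares, 0 to 1, of the picture: columns of its width, rows of its height, round what is visible of it).
- vision.place_of(target, camera): "xy" ([column, row] as shares, 0 to 1, of the picture: columns of its width, rows of its height: a listed point, or the origin of a listed thing).
The state is a dict: "t": time; "qpos": joint angles; "joint_velocities": joint speeds; "joint_efforts": joint torques, N m; "tool_pos": TCP position; "tool_rot": TCP orientation; "contact_force": force on the tool from outside, world axes, zero at the start; "ft_torque": the same for the moment, N m; "gripper_width": finger opening in m.
Only numpy, scipy, OpenCV 4.12 (cv2) and the standard library are available. Lean on these libraries where they do the work, as an engineer would, in place of code of your own. Each camera call takes 0.05 s, during which the arm holds its last target.

### The job

The red chopping board has drained: take it from the white draining tray, where it leans, and stand it upright on its long edge in the red wire slot of the wooden board stand, centred along the slot. Lower it right down onto the slot's floor before you let go, and leave the ochre and teal boards where they stand.

Things in the scene. Friction and masses are not known exactly. Their poses are not given: they have to be found in the camera images.
- red_board_center (a point): Centre of the red board: flat, 220 mm long (x), 12 thick (y), 150 high (z), 0.25 to 0.5 kg. It starts on its long edge in one of two places of a white draining tray (floor 8 mm above the table), leaning 18 degrees from vertical towards its +y side on a wire rest that reaches 93 mm up the board from its lower edge; a 10 mm lip holds its foot. Its upper long edge is free to be pinched.
- red_slot (a point): Floor centre of the red slot, 15 mm above the table; x along, y across, z up. One of three parallel slots 75 mm apart on a wooden stand, with red, teal and grey wires in any order; grey is empty too. Each side has a wire loop 140 mm long: gap 20 mm up to 57 mm above the slot floor, flaring to a 42 mm mouth at 80 mm. Open ends; coloured floor strip 260 mm long.
- ochre_board_center (a point): Centre of the ochre (tan yellow) board, 200 mm long (x), 12 mm thick (y), 115 mm high (z), leaning in the same way in the other place of the draining tray, 100 mm beside the red one. Leave it alone.
- teal_board_center (a point): Centre of the teal board, 200 mm long (x), 12 mm thick (y), 125 mm high (z), loosely upright in the teal slot of the stand, on the same floor height as the red slot, its top 140 mm above the table; 75 or 150 mm from the red slot. Leave it alone.

How it is judged:
By the outcome, as a careful person would: the job done as asked, in the order asked, and still so for the second after the job is handed in, with the robot touching nothing.
It also fails if it takes over 42 s, if anything falls off the work surface, if the arm or the gripper's body presses on something with over 40 N, if the wrist force passes 120 N, or if a joint passes its speed limit or range.

## Working session

There is one attempt and no reset: what is moved stays moved. The work goes in short steps, Python scripts to look and compute and a tool call to move; the robot and the scene stay as the last step left them, time stands still between calls to the robot, and variables do not carry over. Pictures are saved under pics/ and viewed, and the job is handed in when it is done.

Besides the shell and the picture viewer there is one more tool, called after ">>>" in YAML: its name, and indented under it one key for each argument. servo_tool: Moves the arm, as the interface text tells. Its arguments: {"type":"object","properties":{"increments":{"type":"string"},"squeeze":{"type":"number"}},"required":["increments"]}

```bash
mkdir -p pics; cat > h.py <<'E'
import numpy as np, cv2
from bench import arm, vision, finish_job
from scipy.spatial.transform import Rotation as Rn
def cloud(c):
    z=c["range_z"];K=c["K"];v,u=np.mgrid[0:480,0:640]
    P=np.stack([(u-K[0,2])/K[0,0]*z,(v-K[1,2])/K[1,1]*z,z],-1)
    return (P-c["t"])@c["R"]   # R^T (P-t)
E
python3 - <<'E'
from h import *
s=arm.observe(); print(s)
print(Rn.from_quat(s["tool_rot"]).as_matrix().round(3))
for n in ["scene","side"]:
    c=vision.camera(n); cv2.imwrite(f"pics/{n}0.png",c["frame"])
    W=cloud(c); np.savez(f"{n}0.npz",W=W,z=c["range_z"],f=c["frame"],K=c["K"],R=c["R"],t=c["t"])
    print(n,"cam pos",-c["R"].T@c["t"])
    for t in ["red_board_center","red_slot","ochre_board_center","teal_board_center"]:
        for d in vision.place_of(t,n)[:2]:
            u,v=d["xy"][0]*640,d["xy"][1]*480
            print(t,round(d["score"],2),round(u),round(v),W[min(int(v),479),min(int(u),639)].round(3))
E
```

```text
{'t': 0.0, 'qpos': array([-0.06622103,  0.53717113, -0.0044576 ,  1.53885943,  0.0025792 ,
        1.06729896, -0.07119749]), 'joint_velocities': array([ 1.82630389e-05,  4.42552067e-04, -1.73082562e-03,  6.09044954e-04,
        6.18695914e-05, -6.32365683e-05,  1.45281870e-04]), 'joint_efforts': array([-4.51575825e-04, -5.83398092e+01,  1.04865700e+00, -2.59097242e+01,
        1.23920938e-02,  9.44124302e-03, -7.87308863e-06]), 'tool_pos': array([6.49372912e-01, 1.34093653e-05, 2.30415030e-01]), 'tool_rot': array([ 0.50048215, -0.50038166,  0.49956711, -0.49956833]), 'contact_force': array([ 1.02648489,  0.08760796, -0.42795719]), 'ft_torque': array([ 0.01876401, -0.0028289 ,  0.03177833]), 'gripper_width': 0.08520832581902145}
[[ 0.    -0.002  1.   ]
 [-1.    -0.     0.   ]
 [ 0.    -1.    -0.002]]
scene cam pos [1.14038807 0.02876284 0.55268746]
red_board_center 0.66 493 252 [0.602 0.257 0.088]
red_slot 0.75 141 255 [ 0.636 -0.236  0.106]
red_slot 0.33 494 254 [0.609 0.258 0.088]
ochre_board_center 0.89 417 258 [0.599 0.153 0.071]
teal_board_center 0.78 181 228 [ 0.541 -0.21   0.079]
side cam pos [0.16616319 0.43204998 0.52911736]
red_board_center 0.89 161 328 [0.525 0.291 0.15 ]
red_board_center 0.7 224 293 [0.559 0.177 0.103]
ochre_board_center 0.77 223 292 [0.56  0.178 0.104]
teal_board_center 0.85 389 200 [ 0.531 -0.209  0.084]
```

View pics/scene0.png

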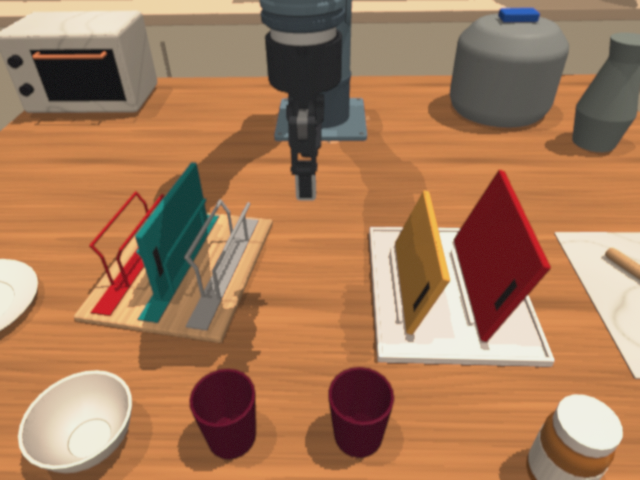

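View pics/side0.png

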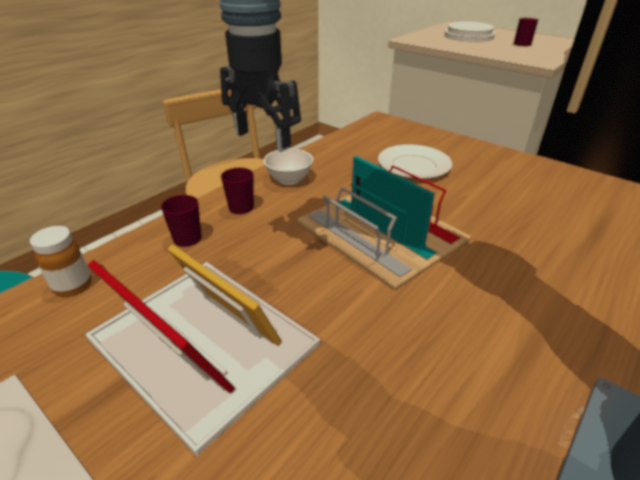

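The scene view shows the red board at about (497,255) in the outer tray place, ochre at (420,260). On the stand, the red slot (125,265) is outermost, teal (180,240) in the middle and grey (225,270) empty. Next I fit the geometry.

```bash
cat > m.py <<'E'
from h import *
def hsvmask(f,kind):
    h=cv2.cvtColor(f,cv2.COLOR_BGR2HSV); H,S,V=[h[...,i].astype(int) for i in range(3)]
    if kind=="red": return ((H<5)|(H>174))&(S>180)&(V>60)
    if kind=="teal": return (abs(H-88)<10)&(S>150)
    if kind=="ochre": return (abs(H-21)<4)&(S>150)&(V>100)
E
python3 - <<'E'
from m import *
for n in ["scene","side"]:
    d=np.load(f"{n}0.npz");W=d["W"];f=d["f"]
    for k in ["red","teal","ochre"]:
        m=hsvmask(f,k)&(d["z"]>0)
        P=W[m]
        if k=="red":
            sets={"board":P[(P[:,1]>0.1)&(P[:,0]<.85)&(P[:,0]>.3)&(P[:,2]>.01)],"slot":P[(P[:,1]<-.15)&(P[:,0]>.3)],}
        elif k=="ochre": sets={"board":P[(P[:,1]>.05)&(P[:,1]<.25)&(P[:,0]>.4)&(P[:,0]<.8)&(P[:,2]>.02)]}
        else: sets={"board":P[(P[:,1]<-.1)&(P[:,2]>.03)&(P[:,0]>.3)],"strip":P[(P[:,1]<-.1)&(P[:,2]<.025)&(P[:,0]>.3)]}
        for a,Q in sets.items():
            if len(Q)<30: print(n,k,a,len(Q)); continue
            print(n,k,a,len(Q),"min",Q.min(0).round(3),"max",Q.max(0).round(3))
            if a=="board":
                for lo in np.arange(.02,.18,.02):
                    q=Q[(Q[:,2]>lo)&(Q[:,2]<lo+.02)]
                    if len(q)>20:
                        p=np.polyfit(q[:,0],q[:,1],1); print("   z",lo.round(2),len(q),"x",np.percentile(q[:,0],[2,98]).round(3),"y@.6",np.polyval(p,.6).round(4),"yaw",np.degrees(np.arctan(p[0])).round(1),"sd",np.std(q[:,1]-np.polyval(p,q[:,0])).round(4))
            if a in("slot","strip"):
                q=Q[Q[:,2]<.025]; 
                if len(q)>20:
                    r=cv2.minAreaRect(q[:,:2].astype(np.float32)*1000);print("   floor",len(q),q[:,2].mean(),r)
                    p=np.polyfit(q[:,0],q[:,1],1);print("   yaw",np.degrees(np.arctan(p[0])),np.polyval(p,.6))
                q=Q[Q[:,2]>.05]
                if len(q)>20: print("   wire",q.min(0).round(3),q.max(0).round(3))
E
```

```text
scene red board 8451 min [0.487 0.232 0.014] max [0.706 0.289 0.155]
   z 0.02 1006 x [0.5   0.703] y@.6 0.2382 yaw -0.6 sd 0.0023
   z 0.04 1084 x [0.497 0.704] y@.6 0.245 yaw -0.6 sd 0.0023
   z 0.06 1043 x [0.497 0.704] y@.6 0.2518 yaw -0.5 sd 0.0023
   z 0.08 1097 x [0.497 0.704] y@.6 0.2585 yaw -0.5 sd 0.0023
   z 0.1 1257 x [0.498 0.704] y@.6 0.2654 yaw -0.4 sd 0.0024
   z 0.12 1381 x [0.497 0.704] y@.6 0.2721 yaw -0.4 sd 0.0024
   z 0.14 1493 x [0.498 0.704] y@.6 0.2799 yaw -0.6 sd 0.0035
scene red slot 1567 min [ 0.462 -0.325  0.013] max [ 0.665 -0.253  0.097]
   floor 1015 0.015594220679532526 ((597.3692016601562, -299.3085021972656), (31.50748634338379, 134.9629669189453), 80.35737609863281)
   yaw -7.701362929143442 -0.3001859574241039
   wire [ 0.462 -0.325  0.05 ] [ 0.611 -0.253  0.097]
scene teal board 4312 min [ 0.447 -0.25   0.03 ] max [ 0.639 -0.18   0.142]
   z 0.02 319 x [0.456 0.637] y@.6 -0.22 yaw -9.2 sd 0.0029
   z 0.04 586 x [0.47  0.637] y@.6 -0.2199 yaw -9.7 sd 0.0034
   z 0.06 458 x [0.458 0.638] y@.6 -0.2195 yaw -9.7 sd 0.0041
   z 0.08 962 x [0.458 0.637]
[... 1828 characters left out ...]
yaw -9.4 sd 0.001
   z 0.12 854 x [0.441 0.624] y@.6 -0.221 yaw -9.5 sd 0.0015
side teal strip 550 min [ 0.419 -1.166 -0.028] max [ 0.666 -0.181  0.025]
   floor 550 0.01692439113167042 ((454.04742431640625, -674.582763671875), (963.717529296875, 251.18016052246094), 79.10895538330078)
   yaw -8.574895417262818 -0.22254748055062315
side ochre board 1356 min [0.489 0.143 0.021] max [0.689 0.182 0.121]
   z 0.02 82 x [0.49  0.639] y@.6 0.1533 yaw 1.0 sd 0.0027
   z 0.04 82 x [0.49  0.618] y@.6 0.157 yaw -0.5 sd 0.0029
   z 0.06 77 x [0.49  0.515] y@.6 0.1811 yaw 9.2 sd 0.0029
   z 0.08 105 x [0.49  0.673] y@.6 0.1728 yaw 0.7 sd 0.0028
   z 0.1 991 x [0.491 0.682] y@.6 0.1761 yaw -0.9 sd 0.0028
```

>>> servo_tool:
  increments: "0.0854 -0.036 0 -0.007 -10; 0.0854 -0.072 0 -0.014 -20; 0.0854 -0.108 0 -0.021 -30; 0.0854 -0.144 0 -0.028 -40; 0.0854 -0.180 0 -0.035 -50; 0.0854 -0.216 0 -0.042 -60; 0.0854 -0.250 0 -0.049 -70; 0.0854 -0.283 0 -0.055 -80"

```text
t: 1.5
tool_pos: [0.5947, 0.2841, 0.2314]
tool_rot: [-0.705, 0.06, -0.06, 0.705]
contact_force: [-0.1, 0.6, -0.4]
gripper_width: 0.0852
```

>>> servo_tool:
  increments: "0.0854 0 0 0 -9.3; 0.0854 0 0 0 -9.3; 0.0854 0 0 0 -9.3; 0.0854 0 0 0 -9.3; 0.0854 0 0 0 -9.3; 0.0854 0 0 0 -9.3; 0.0854 0 0 0 -9.3; 0.0854 0 0 0 -9.3"

```text
t: 2.5
tool_pos: [0.595, 0.283, 0.2313]
tool_rot: [0.707, -0.004, 0.004, -0.707]
contact_force: [0.4, 0.2, -0.0]
gripper_width: 0.0854
```

```bash
python3 - <<'E'
from m import *
s=arm.observe(); print(s["t"],s["tool_pos"],s["qpos"].round(2),s["contact_force"]);print(Rn.from_quat(s["tool_rot"]).as_matrix().round(4))
c=vision.camera("wrist");cv2.imwrite("pics/w1.png",c["frame"]);W=cloud(c)
m=hsvmask(c["frame"],"red")&(c["range_z"]>0);P=W[m]
P=P[(P[:,2]>.02)&(P[:,2]<.2)]
print(len(P),P.min(0),P.max(0))
for lo in np.arange(.02,.17,.02):
    q=P[(P[:,2]>lo)&(P[:,2]<lo+.02)]
    if len(q)>20: print(lo.round(2),len(q),np.percentile(q,[2,98],axis=0).round(3).tolist())
c=vision.camera("scene");cv2.imwrite("pics/s1.png",c["frame"])
E
```

```text
2.5 [0.59495946 0.28301013 0.23125217] [-0.25  0.59 -0.4   1.49  0.24  1.11  0.87] [ 0.35029322  0.17380835 -0.01510949]
[[ 0.9999 -0.      0.0122]
 [-0.0122 -0.      0.9999]
 [-0.     -1.     -0.    ]]
19003 [0.48424904 0.23482755 0.02001123] [0.70334316 0.29224267 0.15450139]
0.02 1127 [[0.488, 0.236, 0.02], [0.695, 0.244, 0.04]]
0.04 1303 [[0.489, 0.242, 0.04], [0.694, 0.25, 0.06]]
0.06 1498 [[0.488, 0.249, 0.06], [0.694, 0.257, 0.08]]
0.08 1828 [[0.488, 0.256, 0.08], [0.694, 0.264, 0.1]]
0.1 2314 [[0.488, 0.263, 0.101], [0.694, 0.271, 0.12]]
0.12 2939 [[0.488, 0.269, 0.12], [0.694, 0.277, 0.14]]
0.14 7994 [[0.488, 0.277, 0.141], [0.695, 0.291, 0.153]]
```

View pics/w1.png

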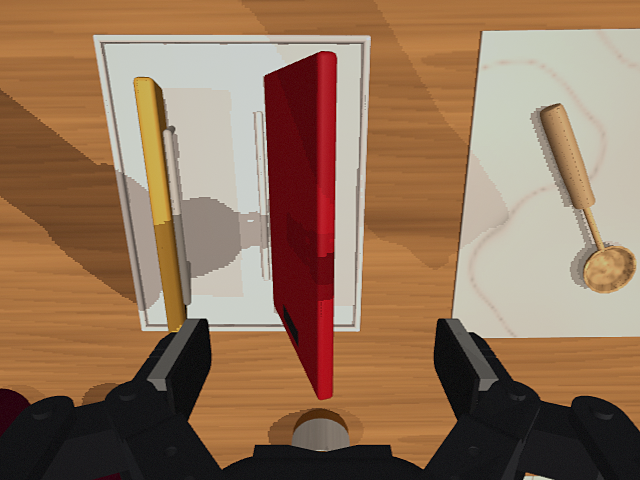

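>>> servo_tool:
  increments: "0.0854 -0.001 0.03 0 0; 0.0854 -0.001 0.06 0 0; 0.0854 -0.001 0.09 0 0; 0.0854 -0.001 0.119 0 0; 0.036 -0.001 0.119 0 0; 0.036 -0.001 0.119 0 0; 0.036 -0.001 0.119 0 0; 0.036 -0.001 0.119 0 0"
  squeeze: 20

```text
t: 3.6
tool_pos: [0.5945, 0.2833, 0.1134]
tool_rot: [-0.707, 0.004, -0.005, 0.707]
contact_force: [0.2, 0.1, -0.5]
gripper_width: 0.036
```

Clear of contact. Now I sweep toward −y to bring the board upright, narrowing the fingers on the way.

>>> servo_tool:
  increments: "0.034 0 0 -0.008 0; 0.032 0 0 -0.016 0; 0.030 0 0 -0.024 0; 0.027 0 0 -0.031 0; 0.024 0 0 -0.037 0; 0.021 0 0 -0.042 0; 0.018 0 0 -0.044 0; 0.018 0 0 -0.044 0"

```text
t: 4.6
tool_pos: [0.5934, 0.239, 0.1123]
tool_rot: [-0.707, 0.004, -0.004, 0.707]
contact_force: [-0.8, -0.2, -0.4]
gripper_width: 0.0181
```

```bash
cat > look.py <<'E'
import sys
from m import *
s=arm.observe(); print(s["t"],s["tool_pos"].round(4),s["contact_force"].round(1),s["ft_torque"].round(2),s["gripper_width"])
y0,y1=float(sys.argv[2]),float(sys.argv[3]); z0=float(sys.argv[4])
for n in ["scene","side"]:
    c=vision.camera(n);cv2.imwrite(f"pics/{n}_{sys.argv[1]}.png",c["frame"]);W=cloud(c)
    np.savez(f"{n}_{sys.argv[1]}.npz",W=W,z=c["range_z"],f=c["frame"],K=c["K"],R=c["R"],t=c["t"])
    m=hsvmask(c["frame"],"red")&(c["range_z"]>0);P=W[m]
    P=P[(P[:,1]>y0)&(P[:,1]<y1)&(P[:,2]>z0)&(P[:,2]<.5)&(P[:,0]>.3)&(P[:,0]<.85)]
    print(n,len(P),P.min(0).round(3),P.max(0).round(3))
    for lo in np.arange(z0,.42,.03):
        q=P[(P[:,2]>lo)&(P[:,2]<lo+.03)]
        if len(q)>40:
            p=np.polyfit(q[:,0],q[:,1],1);print("  z",round(lo,3),len(q),"x",np.percentile(q[:,0],[1,99]).round(3),"ymid",np.polyval(p,s["tool_pos"][0]).round(4),"yaw",np.degrees(np.arctan(p[0])).round(1),"y",np.percentile(q[:,1],[2,98]).round(3))
E
python3 look.py up .1 .4 .02
```

```text
4.6 [0.5934 0.239  0.1123] [-0.8 -0.2 -0.4] [-0.01 -0.   -0.04] 0.018082280997405588
scene 3850 [0.493 0.229 0.02 ] [0.706 0.242 0.161]
  z 0.02 775 x [0.504 0.704] ymid 0.2318 yaw -0.3 y [0.23  0.236]
  z 0.05 832 x [0.499 0.704] ymid 0.2318 yaw -0.2 y [0.23  0.236]
  z 0.08 660 x [0.516 0.704] ymid 0.2315 yaw 0.2 y [0.23  0.237]
  z 0.11 728 x [0.498 0.704] ymid 0.2317 yaw -0.2 y [0.23  0.237]
  z 0.14 855 x [0.513 0.704] ymid 0.2338 yaw -0.5 y [0.23  0.239]
side 4703 [0.48  0.233 0.02 ] [0.698 0.279 0.211]
  z 0.02 953 x [0.481 0.687] ymid 0.2438 yaw -0.5 y [0.24  0.246]
  z 0.05 986 x [0.481 0.688] ymid 0.2439 yaw -0.5 y [0.24  0.246]
  z 0.08 799 x [0.481 0.688] ymid 0.2442 yaw -0.2 y [0.239 0.246]
  z 0.11 942 x [0.481 0.692] ymid 0.244 yaw -0.4 y [0.24  0.246]
  z 0.14 1012 x [0.481 0.598] ymid 0.2422 yaw -0.3 y [0.236 0.246]
```

Board is upright (faces vertical, y 0.232–0.244). Grip, then lift.

>>> servo_tool:
  increments: "0.005 0 0 -0.001 0; 0.005 0 0 -0.001 0; 0.005 0 0 -0.001 0; 0.005 0 0 -0.001 0; 0.005 0 -0.005 -0.001 0; 0.005 0 -0.015 -0.001 0; 0.005 0 -0.03 -0.001 0; 0.005 0 -0.05 -0.001 0"
  squeeze: 70

```text
t: 5.7
tool_pos: [0.5933, 0.2379, 0.1634]
tool_rot: [0.707, -0.004, 0.004, -0.707]
contact_force: [-0.3, 0.3, -4.4]
gripper_width: 0.0111
```

>>> servo_tool:
  increments: "0.005 0 -0.02 0 0; 0.005 0 -0.04 0 0; 0.005 0 -0.06 0 0; 0.005 0 -0.08 0 0; 0.005 0 -0.10 0 0; 0.005 0 -0.12 0 0; 0.005 0 -0.13 0 0; 0.005 0 -0.13 0 0"

```text
t: 6.7
tool_pos: [0.5937, 0.2382, 0.2931]
tool_rot: [-0.707, 0.004, -0.005, 0.707]
contact_force: [-0.3, -0.1, -4.1]
gripper_width: 0.0113
```

```bash
python3 look.py lift .1 .4 .15; python3 -c "
from h import *
s=arm.observe();print(s['qpos'].round(2),Rn.from_quat(s['tool_rot']).as_matrix().round(4))"
```

```text
6.7 [0.5937 0.2382 0.2931] [-0.3 -0.1 -4.1] [-0.03 -0.04  0.  ] 0.01134204500467243
scene 7415 [0.492 0.219 0.193] [0.706 0.242 0.361]
  z 0.18 686 x [0.501 0.705] ymid 0.2321 yaw 0.0 y [0.23  0.238]
  z 0.21 1484 x [0.498 0.705] ymid 0.2321 yaw -0.0 y [0.23  0.238]
  z 0.24 1483 x [0.498 0.704] ymid 0.2323 yaw 0.1 y [0.23  0.239]
  z 0.27 1501 x [0.498 0.705] ymid 0.2323 yaw 0.1 y [0.23  0.239]
  z 0.3 1295 x [0.527 0.705] ymid 0.2312 yaw 0.9 y [0.23 0.24]
  z 0.33 964 x [0.496 0.704] ymid 0.2346 yaw -0.3 y [0.231 0.24 ]
side 9376 [0.48  0.223 0.191] [0.698 0.283 0.377]
  z 0.18 962 x [0.481 0.694] ymid 0.2437 yaw -0.4 y [0.239 0.246]
  z 0.21 1768 x [0.481 0.692] ymid 0.2439 yaw -0.4 y [0.24  0.246]
  z 0.24 1935 x [0.481 0.692] ymid 0.244 yaw -0.3 y [0.239 0.246]
  z 0.27 1965 x [0.481 0.692] ymid 0.2441 yaw -0.3 y [0.239 0.246]
  z 0.3 1588 x [0.481 0.659] ymid 0.2448 yaw 0.1 y [0.239 0.246]
  z 0.33 1147 x [0.482 0.692] ymid 0.2423 yaw -0.4 y [0.235 0.257]
[-0.17  0.5  -0.41  1.48  0.21  1.2   0.95] [[ 9.999e-01 -1.200e-03  1.210e-02]
 [-1.210e-02 -7.000e-04  9.999e-01]
 [-1.200e-03 -1.000e+00 -7.000e-04]]
```

>>> servo_tool:
  increments: "0.005 -0.002 0 -0.02 0; 0.005 -0.006 0 -0.06 1; 0.005 -0.011 0 -0.11 2; 0.005 -0.017 0 -0.165 3; 0.005 -0.022 0 -0.22 4; 0.005 -0.027 0 -0.275 5; 0.005 -0.032 0 -0.325 6; 0.005 -0.037 0 -0.37 6.5"

```text
t: 7.8
tool_pos: [0.5503, -0.1351, 0.2918]
tool_rot: [0.706, -0.046, 0.045, -0.705]
contact_force: [0.9, 0.2, -4.9]
gripper_width: 0.0111
```

>>> servo_tool:
  increments: "0.005 -0.002 0 -0.04 0.5; 0.005 -0.006 0 -0.076 1; 0.005 -0.009 0 -0.108 1.5; 0.005 -0.011 0 -0.131 2; 0.005 -0.0125 0 -0.145 2.5; 0.005 -0.0135 0 -0.150 2.5; 0.005 -0.0135 0 -0.150 2.5; 0.005 -0.0135 0 -0.150 2.5"

```text
t: 8.8
tool_pos: [0.5203, -0.2773, 0.2923]
tool_rot: [-0.704, 0.059, -0.059, 0.705]
contact_force: [0.3, 0.1, -3.5]
gripper_width: 0.0113
```

```bash
python3 look.py over -.45 -.15 .15; python3 - <<'E'
from m import *
s=arm.observe();print(s['qpos'].round(2),Rn.from_quat(s['tool_rot']).as_matrix().round(4))
for n in ["scene","side"]:
    d=np.load(f"{n}_over.npz");W=d["W"];m=hsvmask(d["f"],"red")&(d["z"]>0);Q=W[m]
    Q=Q[(Q[:,1]<-.2)&(Q[:,1]>-.4)&(Q[:,0]>.35)&(Q[:,0]<.75)]
    q=Q[Q[:,2]<.025];q=q[q[:,2]>.005]
    if len(q)>20:
        print(n,len(q),cv2.minAreaRect(q[:,:2].astype(np.float32)*1000),q.min(0),q.max(0))
    w=Q[(Q[:,2]>.03)&(Q[:,2]<.11)]
    # stand frame coordinates
    a=np.radians(-9.67);o=np.array([.535,-.2885]);
    l=(w[:,:2]-o)@np.array([[np.cos(a),-np.sin(a)],[np.sin(a),np.cos(a)]])
    for lo in np.arange(.03,.11,.01):
        k=(w[:,2]>lo)&(w[:,2]<lo+.01)
        if k.sum()>3:
            for sgn in(-1,1):
                kk=k&(l[:,1]*sgn>0)
                if kk.sum()>2: print("  wire z",lo.round(2),kk.sum(),"across",np.percentile(l[kk,1],[10,50,90]).round(4),"along",l[kk,0].min().round(3),l[kk,0].max().round(3))
E
```

```text
8.8 [ 0.5203 -0.2773  0.2923] [ 0.3  0.1 -3.5] [ 0.03 -0.01  0.03] 0.011308941447601204
scene 9992 [ 0.417 -0.299  0.189] [ 0.631 -0.223  0.366]
  z 0.18 1160 x [0.423 0.629] ymid -0.2716 yaw -10.0 y [-0.296 -0.255]
  z 0.21 1990 x [0.422 0.63 ] ymid -0.2715 yaw -10.0 y [-0.296 -0.255]
  z 0.24 1979 x [0.423 0.629] ymid -0.2715 yaw -10.0 y [-0.296 -0.255]
  z 0.27 2078 x [0.424 0.63 ] ymid -0.2714 yaw -10.0 y [-0.296 -0.255]
  z 0.3 2042 x [0.422 0.63 ] ymid -0.2713 yaw -10.0 y [-0.296 -0.255]
  z 0.33 741 x [0.423 0.63 ] ymid -0.2726 yaw -10.0 y [-0.296 -0.256]
side 7942 [ 0.409 -0.292  0.19 ] [ 0.624 -0.236  0.349]
  z 0.18 934 x [0.411 0.62 ] ymid -0.2717 yaw -9.7 y [-0.289 -0.253]
  z 0.21 1562 x [0.411 0.62 ] ymid -0.2714 yaw -9.7 y [-0.288 -0.253]
  z 0.24 1624 x [0.411 0.62 ] ymid -0.2714 yaw -9.6 y [-0.288 -0.253]
  z 0.27 1664 x [0.411 0.62 ] ymid -0.2713 yaw -9.6 y [-0.288 -0.253]
  z 0.3 1682 x [0.411 0.62 ] ymid -0.2712 yaw -9.6 y [-0.288 -0.253]
  z 0.33 476 x [0.411 0.619] ymid -0.272 yaw -9.5 y [-0.289 -0.253]
[ 0.58  0.39 -0.22  1.63  0.09  1.14  1.74] [[ 9.860e-01  2
[... 976 characters left out ...]
.0235 -0.0224] along -0.068 0.074
  wire z 0.09 186 across [0.022  0.0238 0.0251] along -0.068 0.073
side 249 ((439.6786193847656, -273.71832275390625), (31.71329116821289, 67.84005737304688), 79.0310287475586) [ 0.40494462 -0.29357385  0.01119206] [ 0.47100406 -0.25340361  0.01945486]
  wire z 0.03 4 across [-0.0127 -0.0114 -0.0107] along -0.076 -0.073
  wire z 0.04 8 across [-0.014  -0.0125 -0.0112] along -0.075 -0.072
  wire z 0.05 7 across [-0.0137 -0.012  -0.0108] along -0.076 -0.071
  wire z 0.07 6 across [-0.0172 -0.0153 -0.0127] along -0.074 -0.072
  wire z 0.08 9 across [-0.0224 -0.0199 -0.0173] along -0.075 -0.069
  wire z 0.09 53 across [-0.0257 -0.0238 -0.0216] along -0.074 0.007
```

```bash
python3 -c "
import cv2,numpy as np
a=cv2.imread('pics/scene_over.png')[60:380,20:420];b=cv2.imread('pics/side_over.png')[20:340,240:640]
cv2.imwrite('pics/over.png',np.hstack([a,b]))"
```

```text
(no output)
```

View pics/over.png

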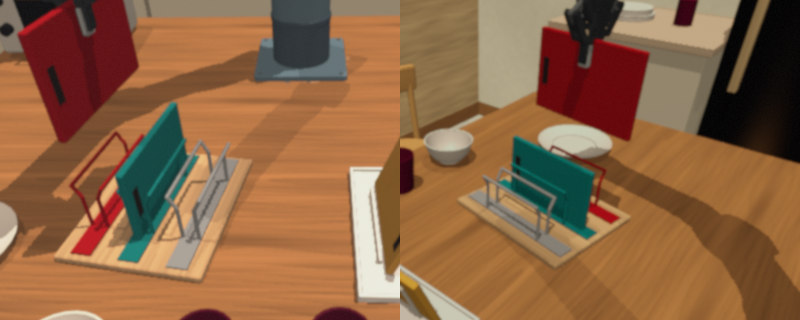

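>>> servo_tool:
  increments: "0.005 0.006 0 -0.003 0; 0.005 0.0164 0 -0.0086 0; 0.005 0.0164 0 -0.0086 0; 0.005 0.0164 0.015 -0.0086 0; 0.005 0.0164 0.035 -0.0086 0; 0.005 0.0164 0.055 -0.0086 0; 0.005 0.0164 0.065 -0.0086 0; 0.005 0.0164 0.065 -0.0086 0"

```text
t: 9.9
tool_pos: [0.5338, -0.2895, 0.2263]
tool_rot: [-0.704, 0.06, -0.059, 0.705]
contact_force: [-0.6, -1.1, -4.0]
gripper_width: 0.0114
```

```bash
python3 look.py pre -.45 -.15 .12;  python3 -c "
import cv2,numpy as np
a=cv2.imread('pics/scene_pre.png')[60:380,20:420];b=cv2.imread('pics/side_pre.png')[20:340,240:640]
cv2.imwrite('pics/pre.png',np.hstack([a,b]))"
```

```text
9.9 [ 0.5338 -0.2895  0.2263] [-0.6 -1.1 -4. ] [ 0.02 -0.02  0.  ] 0.011378026205751294
scene 8890 [ 0.429 -0.312  0.122] [ 0.645 -0.228  0.312]
  z 0.12 1428 x [0.435 0.643] ymid -0.2838 yaw -10.1 y [-0.308 -0.267]
  z 0.15 1780 x [0.435 0.643] ymid -0.2837 yaw -10.1 y [-0.308 -0.267]
  z 0.18 1811 x [0.435 0.643] ymid -0.2837 yaw -10.1 y [-0.308 -0.267]
  z 0.21 1845 x [0.435 0.643] ymid -0.2836 yaw -10.1 y [-0.308 -0.267]
  z 0.24 1685 x [0.436 0.643] ymid -0.2835 yaw -10.1 y [-0.309 -0.267]
  z 0.27 339 x [0.437 0.642] ymid -0.2864 yaw -10.0 y [-0.308 -0.268]
side 6523 [ 0.423 -0.305  0.123] [ 0.638 -0.245  0.291]
  z 0.12 967 x [0.425 0.634] ymid -0.2839 yaw -9.8 y [-0.301 -0.265]
  z 0.15 1313 x [0.425 0.634] ymid -0.2838 yaw -9.8 y [-0.301 -0.265]
  z 0.18 1363 x [0.425 0.635] ymid -0.2837 yaw -9.8 y [-0.301 -0.265]
  z 0.21 1356 x [0.425 0.634] ymid -0.2836 yaw -9.7 y [-0.301 -0.265]
  z 0.24 1357 x [0.425 0.635] ymid -0.2836 yaw -9.8 y [-0.301 -0.265]
  z 0.27 167 x [0.427 0.63 ] ymid -0.2834 yaw -8.7 y [-0.301 -0.253]
```

View pics/pre.png

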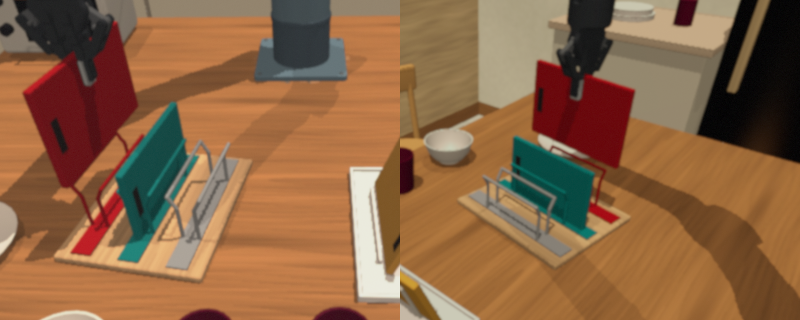

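>>> servo_tool:
  increments: "0.005 0.001 0 0.0012 0; 0.005 0.001 0.01 0.0012 0; 0.005 0.001 0.025 0.0012 0; 0.005 0.001 0.04 0.0012 0; 0.005 0.001 0.055 0.0012 0; 0.005 0.001 0.07 0.0012 0; 0.005 0.001 0.08 0.0012 0; 0.005 0.001 0.085 0.0012 0"

```text
t: 11.0
tool_pos: [0.5355, -0.2888, 0.1415]
tool_rot: [-0.704, 0.06, -0.06, 0.705]
contact_force: [-0.8, 0.8, -3.6]
gripper_width: 0.0112
```

```bash
python3 look.py ins -.45 -.15 .1
```

```text
11.0 [ 0.5355 -0.2888  0.1415] [-0.8  0.8 -3.6] [-0.07 -0.01 -0.03] 0.011189967075174579
scene 4276 [ 0.432 -0.311  0.1  ] [ 0.646 -0.226  0.238]
  z 0.1 1483 x [0.436 0.645] ymid -0.2828 yaw -10.1 y [-0.307 -0.266]
  z 0.13 1441 x [0.436 0.645] ymid -0.2827 yaw -10.1 y [-0.308 -0.266]
  z 0.16 1348 x [0.437 0.645] ymid -0.2835 yaw -10.2 y [-0.309 -0.266]
side 3297 [ 0.424 -0.306  0.1  ] [ 0.639 -0.235  0.217]
  z 0.1 1128 x [0.425 0.636] ymid -0.2827 yaw -9.8 y [-0.299 -0.264]
  z 0.13 1108 x [0.426 0.636] ymid -0.2826 yaw -9.8 y [-0.3   -0.264]
  z 0.16 1055 x [0.426 0.636] ymid -0.2828 yaw -9.8 y [-0.301 -0.263]
```

>>> servo_tool:
  increments: "0.005 0 0.004 0 0; 0.005 0 0.008 0 0; 0.005 0 0.012 0 0; 0.005 0 0.015 0 0; 0.005 0 0.017 0 0; 0.005 0 0.019 0 0; 0.005 0 0.021 0 0; 0.005 0 0.021 0 0"

```text
t: 12.1
tool_pos: [0.5356, -0.2888, 0.1211]
tool_rot: [-0.705, 0.06, -0.06, 0.705]
contact_force: [0.1, 0.4, -4.4]
gripper_width: 0.0114
```

>>> servo_tool:
  increments: "0.005 0 0.0005 0 0; 0.005 0 0.0005 0 0; 0.005 0 0.001 0 0; 0.005 0 0.001 0 0; 0.005 0 0.0015 0 0; 0.005 0 0.0015 0 0; 0.005 0 0.0015 0 0; 0.005 0 0.0015 0 0"

```text
t: 13.1
tool_pos: [0.5356, -0.2889, 0.1198]
tool_rot: [0.705, -0.06, 0.06, -0.705]
contact_force: [-0.1, 0.3, -4.8]
gripper_width: 0.0115
```

>>> servo_tool:
  increments: "0.005 0 0.0005 0 0; 0.005 0 0.0005 0 0; 0.005 0 0.001 0 0; 0.005 0 0.001 0 0; 0.005 0 0.0015 0 0; 0.005 0 0.0015 0 0; 0.005 0 0.0015 0 0; 0.005 0 0.0015 0 0"

```text
t: 14.1
tool_pos: [0.5357, -0.289, 0.1194]
tool_rot: [0.705, -0.06, 0.06, -0.704]
contact_force: [-4.3, 1.3, 8.2]
gripper_width: 0.0113
```

Floor contact (force went from −4.4 to +8 N at the expected height). Check centring before release.

```bash
python3 look.py seat -.45 -.15 .1; python3 - <<'E'
from m import *
c=vision.camera("wrist");cv2.imwrite("pics/w_seat.png",c["frame"]);np.savez("w.npz",**c)
a=np.radians(-9.8);o=np.array([.535,-.2885]);M=np.array([[np.cos(a),-np.sin(a)],[np.sin(a),np.cos(a)]])
for n in ["scene","side"]:
    d=np.load(f"{n}_seat.npz");W=d["W"];m=hsvmask(d["f"],"red")&(d["z"]>0);Q=W[m]
    Q=Q[(Q[:,1]<-.2)&(Q[:,1]>-.4)&(Q[:,0]>.35)&(Q[:,0]<.75)]
    l=(Q[:,:2]-o)@M
    for nm,k in(("strip",(Q[:,2]<.022)),("board",(Q[:,2]>.11)&(Q[:,2]<.17))): print(n,nm,k.sum(),l[k].min(0).round(4),l[k].max(0).round(4),Q[k,2].max().round(3))
a=cv2.imread('pics/scene_seat.png')[120:440,20:420];b=cv2.imread('pics/side_seat.png')[80:400,240:640]
cv2.imwrite('pics/seat.png',np.hstack([a,b]))
E
```

```text
14.1 [ 0.5357 -0.289   0.1194] [-4.3  1.3  8.2] [0.46 0.88 0.01] 0.011340561470667714
scene 3005 [ 0.433 -0.312  0.1  ] [ 0.647 -0.247  0.2  ]
  z 0.1 1374 x [0.437 0.645] ymid -0.283 yaw -10.1 y [-0.308 -0.266]
  z 0.13 1116 x [0.436 0.645] ymid -0.2827 yaw -10.2 y [-0.308 -0.266]
  z 0.16 514 x [0.436 0.645] ymid -0.2856 yaw -10.0 y [-0.308 -0.267]
side 2335 [ 0.425 -0.305  0.1  ] [ 0.639 -0.232  0.199]
  z 0.1 1061 x [0.426 0.636] ymid -0.2829 yaw -9.7 y [-0.3   -0.264]
  z 0.13 1045 x [0.426 0.636] ymid -0.2828 yaw -9.8 y [-0.3   -0.264]
  z 0.16 226 x [0.427 0.637] ymid -0.2836 yaw -9.6 y [-0.303 -0.26 ]
scene strip 598 [ 0.0128 -0.0153] [0.1311 0.0157] 0.022
scene board 2526 [-0.1047 -0.0048] [0.1123 0.0188] 0.167
side strip 188 [-0.131  -0.0159] [-0.0715  0.0138] 0.022
side board 1969 [-0.1125 -0.0085] [0.1054 0.0374] 0.167
```

View pics/seat.png

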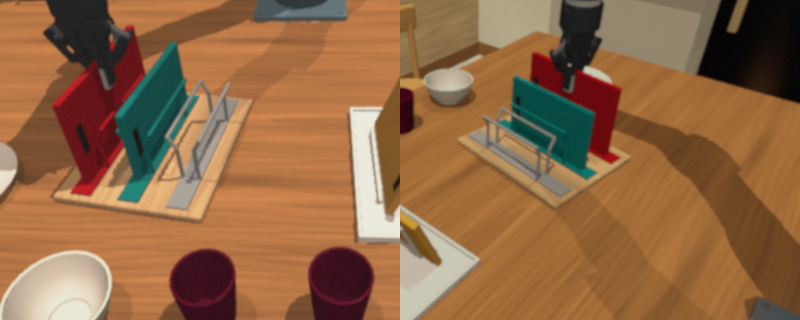

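Centred: 18.8 and 18.5 mm of strip left at the two ends, top at 0.165–0.167. Release and withdraw.

>>> servo_tool:
  increments: "0.005 0 -0.0015 0 0; 0.005 0 -0.0015 0 0; 0.02 0 -0.0015 0 0; 0.035 0 -0.0015 0 0; 0.045 0 -0.0015 0 0; 0.045 0 -0.0015 0 0; 0.045 0 -0.0015 0 0; 0.045 0 -0.0015 0 0"
  squeeze: 20

```text
t: 15.25
tool_pos: [0.5356, -0.2888, 0.1198]
tool_rot: [0.705, -0.06, 0.06, -0.705]
contact_force: [-0.3, -0.7, 0.1]
gripper_width: 0.0452
```

>>> servo_tool:
  increments: "0.045 0 -0.01 0 0; 0.045 0 -0.03 0 0; 0.045 0 -0.05 0 0; 0.045 0 -0.08 0 0; 0.045 0 -0.11 0 0; 0.045 0 -0.13 0 0; 0.045 0 -0.14 0 0; 0.045 0 -0.14 0 0"

```text
t: 16.25
tool_pos: [0.5359, -0.289, 0.2604]
tool_rot: [0.705, -0.059, 0.06, -0.704]
contact_force: [0.9, 0.2, -0.5]
gripper_width: 0.0451
```

```bash
python3 look.py end -.45 -.15 .1; python3 - <<'E'
from m import *
a=np.radians(-9.8);o=np.array([.535,-.2885]);M=np.array([[np.cos(a),-np.sin(a)],[np.sin(a),np.cos(a)]])
for n in ["scene","side"]:
    d=np.load(f"{n}_end.npz");d0=np.load(f"{n}0.npz");W=d["W"];m=hsvmask(d["f"],"red")&(d["z"]>0);Q=W[m]
    Q=Q[(Q[:,1]<-.2)&(Q[:,1]>-.4)&(Q[:,0]>.35)&(Q[:,0]<.75)]
    l=(Q[:,:2]-o)@M
    for nm,k in(("strip",(Q[:,2]<.022)),("board",(Q[:,2]>.11)&(Q[:,2]<.17))): print(n,nm,k.sum(),l[k].min(0).round(4),l[k].max(0).round(4),Q[k,2].max().round(3))
    for col in("teal","ochre"):
        for e in(d0,d):
            q=e["W"][hsvmask(e["f"],col)&(e["z"]>0)];q=q[(q[:,0]>.4)&(q[:,0]<.75)&(q[:,1]>-.3)&(q[:,1]<.2)&(q[:,2]>.1)&(q[:,2]<.15)];print(col,len(q),q.mean(0).round(4))
a=cv2.imread('pics/scene_end.png')[120:440,20:420];b=cv2.imread('pics/side_end.png')[80:400,240:640]
cv2.imwrite('pics/end.png',np.hstack([a,b]))
E
```

```text
16.25 [ 0.5359 -0.289   0.2604] [ 0.9  0.2 -0.5] [0.07 0.   0.01] 0.045148584727445554
scene 4139 [ 0.431 -0.313  0.1  ] [ 0.646 -0.265  0.168]
  z 0.1 1547 x [0.436 0.645] ymid -0.2835 yaw -10.1 y [-0.308 -0.267]
  z 0.13 1762 x [0.437 0.645] ymid -0.2837 yaw -10.1 y [-0.308 -0.267]
  z 0.16 830 x [0.436 0.644] ymid -0.2867 yaw -9.9 y [-0.309 -0.269]
side 2716 [ 0.424 -0.307  0.1  ] [ 0.64  -0.261  0.166]
  z 0.1 1161 x [0.425 0.636] ymid -0.2827 yaw -9.7 y [-0.299 -0.264]
  z 0.13 1267 x [0.426 0.636] ymid -0.2826 yaw -9.8 y [-0.299 -0.264]
  z 0.16 288 x [0.426 0.635] ymid -0.2839 yaw -9.9 y [-0.302 -0.265]
scene strip 599 [ 0.012  -0.0152] [0.1306 0.0158] 0.022
scene board 3653 [-0.1052 -0.0057] [0.1122 0.008 ] 0.168
teal 1987 [ 0.5583 -0.2145  0.1241]
teal 2020 [ 0.559  -0.2147  0.1241]
ochre 432 [0.6028 0.1731 0.1198]
ochre 379 [0.6036 0.1733 0.1198]
side strip 188 [-0.131  -0.0177] [-0.0729  0.014 ] 0.022
side board 2365 [-0.113  -0.0014] [0.1059 0.01  ] 0.166
teal 1596 [ 0.5264 -0.2086  0.1213]
teal 1636 [ 0.5258 -0.2086  0.1217]
ochre 1010 [0.5778 0.1764 0.1155]
ochre 1005 [0.5782 0.1764 0.1156]
```

View pics/end.png

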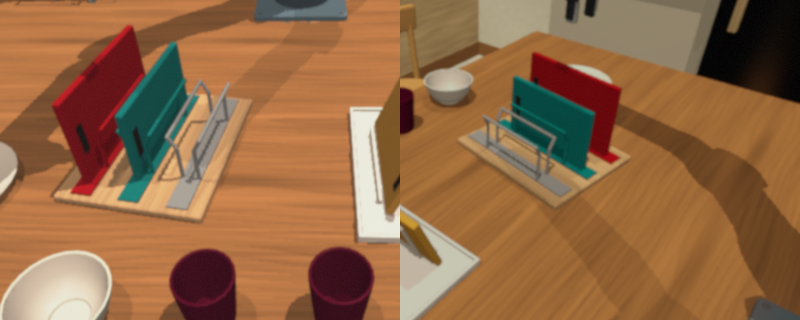

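The red board stands upright on its own in the red slot, the gripper is about 80 mm clear of it, and teal and ochre have not moved.

```bash
python3 -c "
from bench import finish_job
print(finish_job())"
```

```text
the job is handed in; nothing more can be done
None
```

The red board now stands upright in the red slot of the stand, and I handed the job in at about 16.3 s of the 42 s allowed. I swung it upright in the tray, pinched its top edge, lifted it clear of the other boards and lowered it until it pressed on the slot floor. Then I eased off, opened the fingers and withdrew straight up.

What the last checks showed:
- **Centring:** about 18.4 mm (scene camera) and 18.0 mm (side camera) of the floor strip show beyond the board's two ends, so it is centred to within 1 mm.
- **Seating:** the top edge measured 0.166–0.168 m, against 0.165 m expected when it is fully down.
- **Angle:** the board is vertical, with yaw within about 0.5° of the slot.
- **Other boards:** the teal and ochre measurements match the first pictures to within 1 mm, so neither has moved.
- **Gripper:** clear of everything, with a force reading near zero.

No check failed. The two cameras disagree by about 6 mm along x, so I averaged them. One transfer move also stopped about 18 mm off because I used the tool axes from before a turn; I corrected this above the stand before lowering.

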